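# Sweep leftover blind fittings into the parts tray

### The job

Clear the three leftover fittings (two round black tube plugs and one white end cap) off the assembly bench: with the fingertips, gently sweep them along the bench top, through the open front of the blue parts tray and over its sloping lip, so that all three end up fully inside the tray. Only push them: do not pinch, pick up or carry them, and leave the tape roll, screw jar, tape measure and everything else on the bench where it is.

Things in the scene. Friction and masses are not known exactly. Their poses are not given: they have to be found in the camera images.
- tray: blue steel tray screwed to the bench: 180 mm deep (x), 210 wide (y); +x runs from the open front to the back. Origin: centre of its underside, at bench level. Side walls from x = -60 to 90 mm and back wall at x = 90 are 36 mm high, 3 thick. A lip slopes from bench level at x = -90 to 3 mm high at x = -60; behind it the floor is flat, 3 mm above the bench. A flat screwed tab sticks out 28 mm behind
- plug_a: black plastic end plug for a roller-blind tube, standing on its flange: flange 40 mm diameter and 10 mm high, ribbed barrel of 31 mm diameter above it, 26 mm high in all, about 30 g. Origin: centre of its underside. Slides freely when pushed; a leftover to be swept into the tray
- plug_b: black plastic end plug for a roller-blind tube, standing on its flange: flange 40 mm diameter and 10 mm high, ribbed barrel of 31 mm diameter above it, 26 mm high in all, about 30 g. Origin: centre of its underside. Slides freely when pushed; a leftover to be swept into the tray
- end_cap: white plastic end cap of a blind cassette, a rounded block 48 x 34 mm and 18 mm high (long side along its x), about 30 g, lying flat. Origin: centre of its underside. A leftover to be swept into the tray
- tape_roll: roll of brown packing tape lying flat, 84 mm outside diameter, 38 mm high, origin centre of its underside; stays where it is
- screw_jar: small clear screw jar with a red lid, 56 mm diameter, 40 mm high, origin centre of its underside; stays where it is
- tape_measure: yellow tape measure, 66 x 62 mm, 34 mm high, origin centre of its underside; stays where it is
- screwdriver: orange-handled screwdriver lying on the bench along its x, about 200 mm long and up to 26 mm thick, origin under its middle; stays where it is
- motor_box: closed cardboard box, 130 x 190 mm, 60 mm high, origin centre of its underside; stays where it is

How it is judged (in metres and radians):
At the end, for the whole second after the job is handed in: The origins of both plugs and of the end cap lie inside the tray, at least 8 mm behind the top of its sloping lip (x from -52 to 87 mm in the tray's frame, y within 102 mm of its middle), lower than 30 mm above the bench and at rest (slower than 20 mm/s) (x of plug_a in the frame of tray between -0.052 and 0.087 m and y of plug_a in the frame of tray between -0.102 and 0.102 m and height (world z) of each of plug_a, plug_b, end_cap below 0.03 m and linear speed of each of plug_a, plug_b, end_cap below 0.02 m/s and x of plug_b in the frame of tray between -0.052 and 0.087 m and y of plug_b in the frame of tray between -0.102 and 0.102 m and x of end_cap in the frame of tray between -0.052 and 0.087 m and y of end_cap in the frame of tray between -0.102 and 0.102 m); the robot touches nothing.
It fails at once if a plug or the end cap is lifted more than 32 mm off the bench (height (world z) of any of plug_a, plug_b, end_cap above 0.032 m).
It fails at once if a plug or the end cap is pinched or pressed hard (more than 18 N from the fingers) (contact force between the fingers and plug_a above 18 N or contact force between the fingers and plug_b above 18 N or contact force between the fingers and end_cap above 18 N).
It fails at once if another thing on the bench is moved more than 20 mm (distance of any of tape_roll, screw_jar, tape_measure, screwdriver, motor_box from where it was at the start of the episode above 0.02 m).
It fails at once if another thing on the bench is tipped over (angle between any of tape_roll, screw_jar, tape_measure, motor_box's own z axis and vertical above 0.3 rad).
It also fails if it takes over 67 s, if anything falls off the work surface, if the arm or the gripper's body presses on something with over 40 N, if the wrist force passes 120 N, or if a joint passes its speed limit or range.

### The arm

A 6-joint arm with a two-finger parallel gripper is mounted at the origin on the work surface. World frame = base frame: x ahead of the robot, y to its left, z up, the work surface at z = 0. Lengths are in mm, angles in degrees, forces in N, time in s.
With the tool pointing down it reaches from about 300 to 850 mm from the base axis. Payload 4.2 kg.
Tool frame: the origin (TCP) lies on the centre line of the jaws, within the pads' length; the fingertips stand 8 mm ahead of it and the grasp point (between the pads) lies 11 mm behind it; z points along the fingers, y is the line along which they close (so a half turn about z gives the same grasp; the last joint's range is limited). The gripper opens to 91 mm and grips with 3 to 60 N. Pads are 32 mm wide; open, the fingers measure 118 mm over their backs; the gripper's body (76 mm by 178 mm) begins 60 mm behind the grasp point.
Start: joints at [-74.599, 18.312, 89.639, -0, 72.044, -1.146], TCP at [163.765, -551.205, 185.376] pointing down, gripper open.
Joint ranges: [-177.97, 177.97], [-48.28, 115.42], [12.27, 149.76], [-77.06, 257.06], [2.81, 150.46], [-146.56, 146.56]. Speed limits (degrees/s): [147.25, 147.25, 180, 180, 180, 180].

### API

Orientations are given as [roll, pitch, yaw] about the fixed x, y, z axes, in that order (R = Rz(yaw) Ry(pitch) Rx(roll)).
In Python, from workcell import telemetry, eyes, ticket gives the robot as it stands. The module is installed in compiled form; this text tells all that it offers.
- The arm moves only by the shell command python3 -m crank 'ROWS' [OPENING] [FORCE]. ROWS is JSON, a list of rows, each an object of numbers: "dx", "dy", "dz": the shift along the world's x, y, z normalised to -1 to 1, where 1 is 80 cm; "yaw": the turn about the world's z normalised to -1 to 1, where 1 is 5 degrees. A call has 1 to 10 rows; each row shifts and turns the commanded pose from where the row before left it; what a row does not reach is not made up. A row lasts 1/8 s, in which the tool goes at most 62.5 mm and 10.7 degrees, less where a joint would pass 70% of its speed; a pose out of reach is approached as far as the arm can. A call with a number of a shift or a turn outside -1 to 1 is refused whole. A call with a gripper value outside its range is refused whole. OPENING is the opening, from 0 (shut) to 1 (fully open), set as the call begins (- or left out, the last holds). The fingers move at their own pace and stop on an object; FORCE is the grip in N (left out, the last holds). Time passes only in rows, so rows that do not move let the fingers close. It gives the time, the measured TCP pose, the force, the opening and the grip force at its end, in the units of the state.
- telemetry.state(): the state, without advancing time (a new reading comes with each control period).
- eyes.grab_frame(name): name is "scene" or "top"; returns the picture (384x512x3 uint8, red, green, blue); there is no depth.
- eyes.calibration(name): a dict with "camera_matrix" (3x3 intrinsics, pixels), "k1" (the pictures are not rectified: a ray, as slopes to the right and down, at radius r is drawn at 1 + k1 r^2 times it, then the intrinsics apply), "world_from_camera" (4x4, takes a point from camera to world coordinates). Camera axes: x right, y down, z forward; pixel columns grow to the right and rows downward; lengths in mm; the calibration is good to about 2 mm. A picture is of the moment at which its call begins. calibration takes no time and is no camera call.
- ticket.job_done(): hands the job in; it is judged then, once.
The state is a dict: "time_s": time; "qpos": joint angles; "qvel": joint speeds; "effort": joint torques, N m; "ee_pos": TCP position; "ee_rot": TCP orientation; "force": force on the tool from outside, world axes, zero at the start; "torque": the same for the moment, N m; "gripper_width": finger opening in mm; "gripper_force": force on a finger pad.
Only numpy, scipy, OpenCV 4.12 (cv2) and the standard library are available. Lean on these libraries where they do the work, as an engineer would, in place of code of your own. Each camera call takes 0.05 s, during which the arm holds its last target. There are 200 camera calls.

## Working session

There is one attempt and no reset: what is moved stays moved. The work goes in short steps, Python scripts to look and compute and a shell command to move; the robot and the scene stay as the last step left them, time stands still between calls to the robot, and variables do not carry over. Pictures are saved under pics/ and viewed, at most 10 in all, crops included, and the job is handed in when it is done.

```bash
mkdir -p pics; cat > h.py <<'E'
import numpy as np, cv2
from workcell import telemetry, eyes, ticket
def ray(name,uv,z):
    c=eyes.calibration(name);K=np.array(c["camera_matrix"]);T=np.array(c["world_from_camera"])
    k=float(c["k1"]);uv=np.atleast_2d(np.array(uv,float))
    d=cv2.undistortPoints(uv.reshape(-1,1,2),K,np.array([k,0,0,0.]))[:,0]
    D=np.c_[d,np.ones(len(d))]@T[:3,:3].T;o=T[:3,3]
    return (o+D*((z-o[2])/D[:,2])[:,None])[:,:2]
def shot(name,fn):
    im=eyes.grab_frame(name);cv2.imwrite('pics/'+fn,im[:,:,::-1]);return im
E
python3 - <<'E'
from h import *
for n in("top","scene"):
    shot(n,n+"0.png");c=eyes.calibration(n);print(n,np.round(c["world_from_camera"],2).tolist(),c["k1"],np.round(c["camera_matrix"],1).tolist())
print(telemetry.state())
E
```

```text
top [[0.01, -1.0, 0.04, 517.46], [-1.0, -0.0, 0.02, -22.54], [-0.02, -0.04, -1.0, 1071.18], [0.0, 0.0, 0.0, 1.0]] -0.09122740294196083 [[448.8, 0.0, 259.9], [0.0, 448.8, 191.1], [0.0, 0.0, 1.0]]
scene [[0.62, 0.48, -0.62, 1056.07], [0.78, -0.39, 0.48, -394.81], [-0.01, -0.78, -0.62, 527.89], [0.0, 0.0, 0.0, 1.0]] -0.030475724056667448 [[349.4, 0.0, 256.9], [0.0, 349.4, 198.1], [0.0, 0.0, 1.0]]
{'time_s': 0.1, 'qpos': array([-7.46007120e+01,  1.83481329e+01,  8.96988121e+01, -5.09477463e-05,
        7.20415529e+01, -1.14518060e+00]), 'qvel': array([ 0.0081994 , -0.10703946, -0.18844318, -0.01308463,  0.02027843,
        0.00463736]), 'effort': array([ 1.07976910e-03, -4.13332665e+01, -2.32509255e+01,  7.30034150e-02,
        4.21612489e-02, -4.85714611e-05]), 'ee_pos': array([ 163.61752603, -550.73237478,  184.60690684]), 'ee_rot': array([-1.79911519e+02, -1.72027224e-03,  1.65444830e+01]), 'force': array([ 0.41348457, -0.03345297, -0.07334548]), 'torque': array([ 0.03615644, -0.00337053, -0.02504828]), 'gripper_force': 0.0, 'gripper_width': 91.25382062251562}
```

View pics/top0.png

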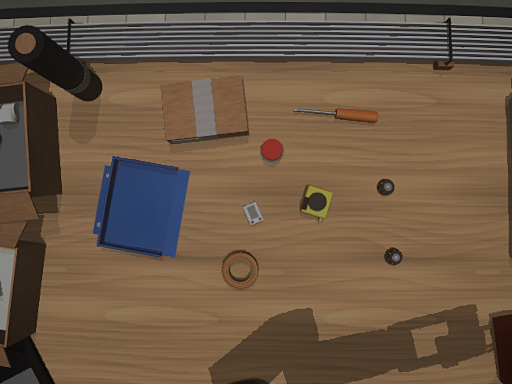

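View pics/scene0.png

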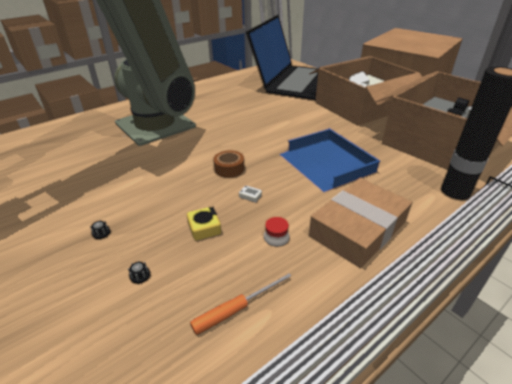

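The top view shows the tray at about (143,207) with its open front to the right. The cap is at (253,213), the plugs at (386,187) and (393,256), the tape measure at (317,202), the tape roll at (240,270) and the jar at (272,150).

```bash
python3 - <<'E'
from h import *
im=cv2.imread('pics/top0.png');hsv=cv2.cvtColor(im,cv2.COLOR_BGR2HSV)
def blob(lo,hi,box,z,nm):
    m=cv2.inRange(hsv,np.array(lo),np.array(hi));k=np.zeros_like(m);x0,y0,x1,y1=box;k[y0:y1,x0:x1]=255;m&=k
    cs=cv2.findContours(m,cv2.RETR_EXTERNAL,cv2.CHAIN_APPROX_NONE)[0];c=max(cs,key=cv2.contourArea)
    h=cv2.convexHull(c);r=cv2.minAreaRect(h);(p,rad)=cv2.minEnclosingCircle(h)
    print(nm,np.round(r[0],1),np.round(r[1],1),round(r[2]),'c',np.round(ray('top',r[0],z)[0]),'corners',np.round(ray('top',cv2.boxPoints(r),z)).tolist())
blob((0,0,0),(179,255,75),(370,170,405,203),8,'plugA')
blob((0,0,0),(179,255,75),(378,240,410,272),8,'plugB')
blob((0,0,120),(179,60,255),(238,198,268,228),18,'cap')
blob((22,120,80),(35,255,255),(295,180,340,225),34,'measure')
blob((0,150,60),(8,255,255),(255,135,290,165),40,'lid')
blob((0,60,0),(17,255,130),(215,245,265,292),38,'roll')
blob((100,100,40),(130,255,255),(85,150,200,260),3,'tray')
for p in [(190,171),(177,256),(178,167),(162,255),(113,157),(98,247)]: print(p,np.round(ray('top',p,0)[0]),np.round(ray('top',p,36)[0]))
E
python3 -c "
import cv2
a=cv2.imread('pics/top0.png')[140:300,80:420];cv2.imwrite('pics/crop0.png',cv2.resize(a,None,fx=2.35,fy=2.35,interpolation=2))"
```

```text
plugA [385.  186.5] [15. 16.] 90 c [ 576. -303.] corners [[594.0, -284.0], [594.0, -322.0], [559.0, -322.0], [558.0, -283.0]]
plugB [392.8 256.2] [17.  16.3] 45 c [ 411. -321.] corners [[412.0, -293.0], [439.0, -320.0], [410.0, -349.0], [383.0, -321.0]]
cap [252.8 213.2] [20.  14.4] 67 c [512.  11.] corners [[526.0, 36.0], [540.0, 5.0], [497.0, -14.0], [483.0, 17.0]]
measure [316.5 201.3] [26.2 27.6] 17 c [ 540. -136.] corners [[518.0, -98.0], [579.0, -117.0], [562.0, -175.0], [501.0, -156.0]]
lid [272. 149.] [20. 20.] 90 c [660. -33.] corners [[683.0, -10.0], [683.0, -56.0], [637.0, -56.0], [637.0, -10.0]]
roll [239.5 269.5] [49. 43.] 0 c [382.  40.] corners [[332.0, 96.0], [431.0, 97.0], [432.0, -16.0], [333.0, -16.0]]
tray [140.2 207. ] [84.4 91.1] 10 c [525. 283.] corners [[433.0, 404.0], [651.0, 368.0], [615.0, 164.0], [400.0, 200.0]]
(190, 171) [612. 163.] [609. 157.]
(177, 256) [408. 193.] [412. 185.]
(178, 167) [622. 193.] [618. 186.]
(162, 255) [410. 229.] [413. 221.]
(113, 157) [646. 353.] [642. 341.]
(98, 247) [427. 387.] [430. 373.]
```

View pics/crop0.png

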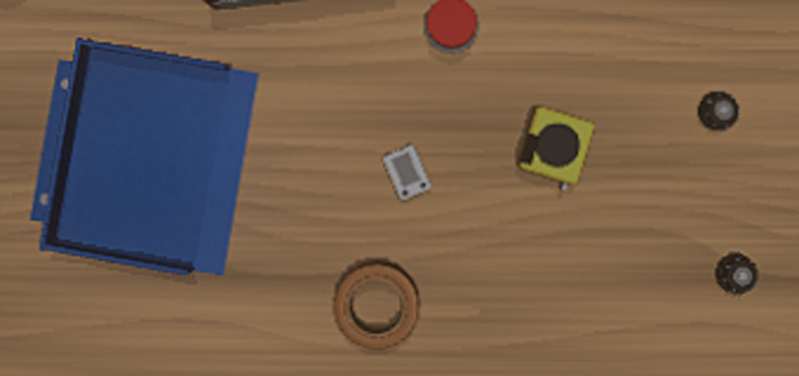

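```bash
python3 -m crank '[{"dx":0.035,"dy":0.0525,"yaw":1},{"dx":0.035,"dy":0.0525,"yaw":1},{"dx":0.035,"dy":0.0525,"yaw":1},{"dx":0.035,"dy":0.0525,"yaw":1},{"dx":0.035,"dy":0.0525,"yaw":1},{"dx":0.035,"dy":0.0525,"yaw":1},{"dx":0.035,"dy":0.0525,"yaw":1},{"dx":0.035,"dy":0.0525,"yaw":1},{"dx":0.035,"dy":0.0525,"yaw":1},{"dx":0.035,"dy":0.0525,"yaw":1}]' 0.22 10
```

```text
validation failed for argument at $[0]...
```

```bash
python3 -m crank '[{"dx":0.035,"dy":0.0525,"dz":0,"yaw":1},{"dx":0.035,"dy":0.0525,"dz":0,"yaw":1},{"dx":0.035,"dy":0.0525,"dz":0,"yaw":1},{"dx":0.035,"dy":0.0525,"dz":0,"yaw":1},{"dx":0.035,"dy":0.0525,"dz":0,"yaw":1},{"dx":0.035,"dy":0.0525,"dz":0,"yaw":1},{"dx":0.035,"dy":0.0525,"dz":0,"yaw":1},{"dx":0.035,"dy":0.0525,"dz":0,"yaw":1},{"dx":0.035,"dy":0.0525,"dz":0,"yaw":1},{"dx":0.035,"dy":0.0525,"dz":0,"yaw":1}]' 0.22 10
```

```text
time_s: 1.35
ee_pos: [444.3, -129.7, 185.2]
ee_rot: [-180.0, 0.0, 66.7]
force: [0.5, -0.7, -0.7]
gripper_width: 19.8
gripper_force: 0.0
```

```bash
python3 -m crank '[{"dx":0.0188,"dy":0.0263,"dz":-0.025,"yaw":1},{"dx":0.0188,"dy":0.0263,"dz":-0.025,"yaw":1},{"dx":0.0188,"dy":0.0263,"dz":-0.025,"yaw":1},{"dx":0.0188,"dy":0.0263,"dz":-0.025,"yaw":0},{"dx":0,"dy":0,"dz":-0.0375,"yaw":0},{"dx":0,"dy":0,"dz":-0.0375,"yaw":0},{"dx":0,"dy":0,"dz":-0.02,"yaw":0},{"dx":0,"dy":0,"dz":-0.0175,"yaw":0},{"dx":0,"dy":0,"dz":0,"yaw":0}]'
```

```text
time_s: 2.48
ee_pos: [503.1, -47.0, 14.5]
ee_rot: [-179.9, 0.0, 81.5]
force: [0.0, 0.4, 0.4]
gripper_width: 20.1
gripper_force: 0.0
```

```bash
python3 -m crank '[{"dx":0.0029,"dy":0.0198,"dz":0,"yaw":0},{"dx":0.0029,"dy":0.0198,"dz":0,"yaw":0},{"dx":0.0029,"dy":0.0198,"dz":0,"yaw":0},{"dx":0.0029,"dy":0.0198,"dz":0,"yaw":0},{"dx":0.0029,"dy":0.0198,"dz":0,"yaw":0},{"dx":0.0029,"dy":0.0198,"dz":0,"yaw":0},{"dx":0.0029,"dy":0.0198,"dz":0,"yaw":0},{"dx":0.0029,"dy":0.0198,"dz":0,"yaw":0}]'
python3 - <<'E'
from h import *
im=shot('scene','s1.png'); t=shot('top','t1.png')
cv2.imwrite('pics/c1.png',np.vstack([cv2.resize(im[110:250,190:420],(600,365)),cv2.resize(t[150:280,90:330],(433,235))[:, :433] if 0 else cv2.copyMakeBorder(cv2.resize(t[150:280,90:330],(433,234)),0,0,0,167,0)])[:,:,::-1])
E
```

```text
time_s: 3.48
ee_pos: [522.6, 80.7, 15.3]
ee_rot: [180.0, 0.0, 81.5]
force: [-0.0, 0.4, 0.7]
gripper_width: 20.2
gripper_force: 0.0
```

View pics/c1.png

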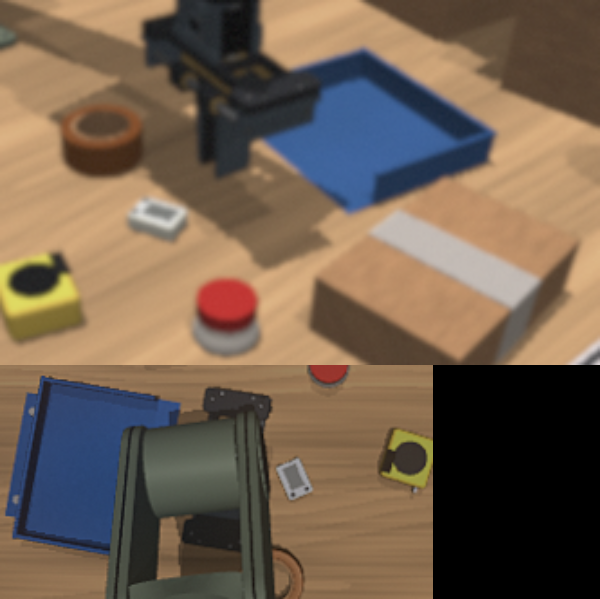

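The fingers are at about (279,175) in the scene view. The cap hasn't moved, so I'm comparing the fingers' seen position with the reported pose.

```bash
python3 - <<'E'
from h import *
print(telemetry.state()['qpos'],telemetry.state()['ee_pos'])
print('tips on z=7',ray('scene',[(279,176),(272,172)],7)); 
print('body top',[ray('top',(215,207),z)[0] for z in(90,110,150)])
print('cap scene',ray('scene',(250,192),18),'top',ray('top',(253,213),18))
for w in [(512,11,18),(522,80,7),(522,80,60)]:
  for n in('top','scene'):
    c=eyes.calibration(n);T=np.linalg.inv(np.array(c["world_from_camera"]))
    print(w,n,cv2.projectPoints(np.array([w],float),cv2.Rodrigues(T[:3,:3])[0],T[:3,3],np.array(c["camera_matrix"]),np.array([c["k1"],0,0,0]))[0].ravel().round())
im=cv2.cvtColor(cv2.imread('pics/s1.png'),4)
cv2.imwrite('pics/c2.png',cv2.resize(im[90:215,220:340],(720,600*125*6//(125*6)*1),interpolation=2)[:,:,::-1])
E
```

```text
[7.57424121e+00 2.39076932e+01 1.08867213e+02 1.50491827e-02
 4.71930013e+01 1.59209133e+01] [522.87428507  81.19911494  15.3708758 ]
tips on z=7 [[500.08644951 111.2102403 ]
 [474.40816533 109.04825882]]
body top [array([525.05780577,  91.74545286]), array([524.90293823,  89.41596552]), array([524.59320315,  84.75699085])]
cap scene [[518.62160177   2.11961767]] top [[512.04137872  10.6293919 ]]
(512, 11, 18) top [253. 213.]
(512, 11, 18) scene [251. 189.]
(522, 80, 7) top [224. 209.]
(522, 80, 7) scene [275. 184.]
(522, 80, 60) top [222. 208.]
(522, 80, 60) scene [276. 167.]
```

View pics/c2.png

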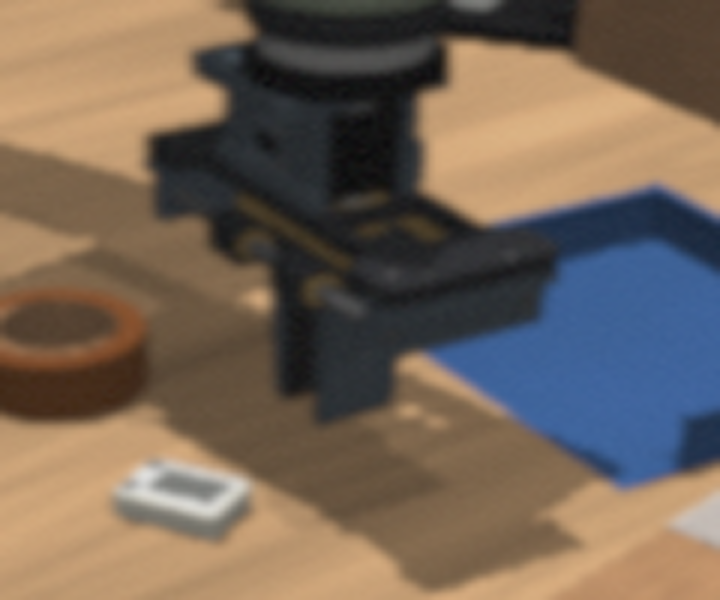

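The fingertips appear at (279,175), higher in the picture than the pose predicts, so they are above the cap's height. I'll work out their real height.

```bash
python3 - <<'E'
from h import *
for p,(x,y) in [((273.3,178.1),(548.5,61.5)),((285,174),(543.8,93.1))]:
  for z in range(0,70,10):
    q=ray('scene',p,z)[0]; print(p,z,q.round(),round(float(np.hypot(*(q-(x,y)))),1))
# joint-based FK height differential check
E
```

```text
(273.3, 178.1) 0 [490. 100.] 69.7
(273.3, 178.1) 10 [501.  91.] 55.6
(273.3, 178.1) 20 [512.  81.] 41.6
(273.3, 178.1) 30 [523.  72.] 27.9
(273.3, 178.1) 40 [533.  63.] 15.2
(273.3, 178.1) 50 [544.  53.] 9.4
(273.3, 178.1) 60 [555.  44.] 18.7
(285, 174) 0 [496. 137.] 64.8
(285, 174) 10 [506. 126.] 50.2
(285, 174) 20 [517. 116.] 35.6
(285, 174) 30 [528. 106.] 21.0
(285, 174) 40 [538.  96.] 6.5
(285, 174) 50 [549.  86.] 8.5
(285, 174) 60 [559.  76.] 23.0
```

```bash
python3 -m crank '[{"dx":-0.0058,"dy":-0.0396,"dz":0,"yaw":0},{"dx":-0.0058,"dy":-0.0396,"dz":0,"yaw":0},{"dx":-0.0058,"dy":-0.0396,"dz":0,"yaw":0},{"dx":-0.0058,"dy":-0.0396,"dz":0,"yaw":0},{"dx":0,"dy":0,"dz":-0.0125,"yaw":0},{"dx":0,"dy":0,"dz":-0.0125,"yaw":0},{"dx":0,"dy":0,"dz":0,"yaw":0}]'
python3 - <<'E'
from h import *
im=shot('scene','s2.png')
cv2.imwrite('pics/c3.png',cv2.resize(im[110:250,180:320],(600,600),interpolation=2)[:,:,::-1])
E
```

```text
time_s: 4.45
ee_pos: [503.0, -46.2, -5.8]
ee_rot: [-179.9, -0.0, 81.6]
force: [-0.8, -0.1, -0.7]
gripper_width: 20.3
gripper_force: 0.0
```

View pics/c3.png

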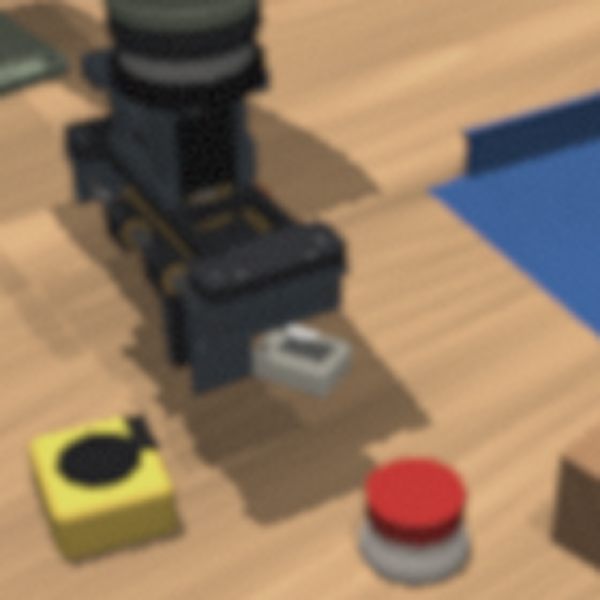

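The tool is lower now, with the near finger's bottom corner at about (226,202) and the cap still untouched at about (250,193). I'll get the real tip height from this view.

```bash
python3 - <<'E'
from h import *
for p,(x,y) in [((226,201.7),(528.7,-65.2)),((239.5,197.5),(524,-33.5))]:
  print([(z,round(float(np.hypot(*(ray('scene',p,z)[0]-(x,y)))),1)) for z in range(0,50,4)])
E
```

```text
[(0, 37.3), (4, 32.4), (8, 27.6), (12, 22.8), (16, 18.1), (20, 13.6), (24, 9.7), (28, 7.2), (32, 7.7), (36, 10.8), (40, 15.0), (44, 19.6), (48, 24.3)]
[(0, 28.1), (4, 23.0), (8, 18.0), (12, 12.9), (16, 7.8), (20, 2.7), (24, 2.5), (28, 7.5), (32, 12.6), (36, 17.7), (40, 22.8), (44, 27.8), (48, 32.9)]
```

```bash
python3 -m crank '[{"dx":0,"dy":0,"dz":-0.0125,"yaw":0},{"dx":0,"dy":0,"dz":-0.005,"yaw":0},{"dx":0,"dy":0,"dz":0,"yaw":0}]'
for i in 1; do python3 -m crank '[{"dx":0,"dy":0,"dz":-0.0025,"yaw":0},{"dx":0,"dy":0,"dz":-0.0025,"yaw":0},{"dx":0,"dy":0,"dz":0,"yaw":0}]'; done
```

```text
time_s: 4.88
ee_pos: [503.6, -46.9, -19.1]
ee_rot: [-180.0, 0.0, 81.6]
force: [0.5, 0.1, -0.2]
gripper_width: 20.0
gripper_force: 0.0
time_s: 5.25
ee_pos: [503.8, -47.1, -22.7]
ee_rot: [-180.0, -0.0, 81.5]
force: [-0.3, 0.1, 1.0]
gripper_width: 20.0
gripper_force: 0.0
```

```bash
python3 -m crank '[{"dx":0,"dy":0,"dz":-0.0025,"yaw":0},{"dx":0,"dy":0,"dz":0,"yaw":0}]' | grep -E "pos|force:"
python3 -m crank '[{"dx":0,"dy":0,"dz":-0.0025,"yaw":0},{"dx":0,"dy":0,"dz":0,"yaw":0}]'| grep -E "pos|force:"
```

```text
ee_pos: [503.8, -47.0, -24.7]
force: [0.0, 0.1, -1.0]
gripper_force: 0.0
ee_pos: [503.8, -47.0, -26.8]
force: [-0.6, -0.3, -0.4]
gripper_force: 0.0
```

```bash
python3 - <<'E'
from h import *
im=shot('scene','s3.png')
cv2.imwrite('pics/c4.png',cv2.resize(im[140:220,190:270],(600,600),interpolation=2)[:,:,::-1])
E
```

```text
(no output)
```

View pics/c4.png

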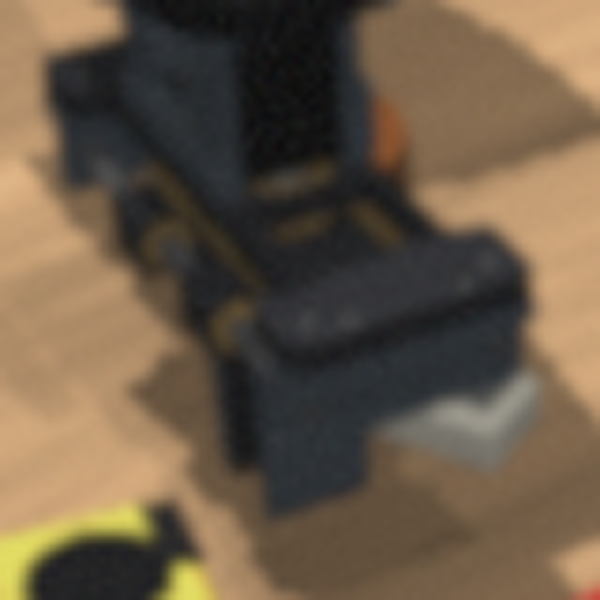

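The finger's bottom corners are at (226.3,209.1) and (238.7,204.3), close to the bench but with the shadow still slightly detached. I'll solve for height again.

```bash
python3 - <<'E'
from h import *
for p,(x,y) in [((226.3,209.1),(529.5,-66)),((238.7,204.3),(524.8,-34.5))]:
  print([(z,round(float(np.hypot(*(ray('scene',p,z)[0]-(x,y)))),1)) for z in range(-8,30,4)])
E
python3 -m crank '[{"dx":0,"dy":0,"dz":-0.0025,"yaw":0},{"dx":0,"dy":0,"dz":0,"yaw":0}]' | grep -E "pos|force:"
```

```text
[(-8, 20.9), (-4, 16.6), (0, 12.5), (4, 9.1), (8, 7.5), (12, 8.6), (16, 11.8), (20, 15.8), (24, 20.1), (28, 24.6)]
[(-8, 13.2), (-4, 8.4), (0, 3.8), (4, 2.4), (8, 6.7), (12, 11.5), (16, 16.3), (20, 21.2), (24, 26.1), (28, 30.9)]
ee_pos: [504.2, -47.1, -28.3]
force: [-0.2, -0.0, 3.3]
gripper_force: 1.8
```

```bash
python3 -m crank '[{"dx":0,"dy":0,"dz":0.0075,"yaw":0},{"dx":0.0029,"dy":0.0198,"dz":0,"yaw":0},{"dx":0.0029,"dy":0.0198,"dz":0,"yaw":0},{"dx":0.0029,"dy":0.0198,"dz":0,"yaw":0},{"dx":0.0029,"dy":0.0198,"dz":0,"yaw":0},{"dx":0.0029,"dy":0.0198,"dz":0,"yaw":0},{"dx":0.0029,"dy":0.0198,"dz":0,"yaw":0},{"dx":0.0029,"dy":0.0198,"dz":0,"yaw":0},{"dx":0.0029,"dy":0.0198,"dz":0,"yaw":0}]'
python3 - <<'E'
from h import *
im=shot('scene','s4.png');hsv=cv2.cvtColor(im,cv2.COLOR_RGB2HSV)
m=cv2.inRange(hsv,(0,0,110),(179,60,255));m[:150]=0;m[230:]=0;m[:,:180]=0;m[:,330:]=0
for c in cv2.findContours(m,0,2)[0]:
    if cv2.contourArea(c)>15: x=c.reshape(-1,2).mean(0);print(cv2.boundingRect(c),ray('scene',x,18).round())
E
```

```text
time_s: 7.18
ee_pos: [522.6, 80.8, -22.6]
ee_rot: [180.0, 0.0, 81.6]
force: [-0.1, -0.2, 0.3]
gripper_width: 20.2
gripper_force: 0.1
(286, 177, 14, 13) [[560. 103.]]
```

```bash
cat >> h.py <<'E'
def proj(n,w):
    c=eyes.calibration(n);T=np.linalg.inv(np.array(c["world_from_camera"]))
    return cv2.projectPoints(np.array(w,float).reshape(-1,1,3),cv2.Rodrigues(T[:3,:3])[0],T[:3,3],np.array(c["camera_matrix"]),np.array([c["k1"],0,0,0]))[0][:,0]
def cap(img,box):
    hsv=cv2.cvtColor(img,cv2.COLOR_RGB2HSV);m=cv2.inRange(hsv,(0,0,100),(179,70,255));k=np.zeros_like(m);a,b,c,d=box;k[b:d,a:c]=255;m&=k
    return max(cv2.findContours(m,0,1)[0],key=cv2.contourArea)
E
python3 - <<'E'
from h import *
f=lambda n:cv2.cvtColor(cv2.imread('pics/'+n),4)
t=np.array([.146,.989]);l=np.array([-.989,.146])
print('initial',cv2.boundingRect(cap(f('scene0.png'),(230,175,275,210))))
I=np.array([(526,36),(540,5),(497,-14),(483,17)])
pr=lambda c:np.r_[proj('scene',[(*p,18) for p in c]),proj('scene',[(*p,0) for p in c])]
q=pr(I);print('pred initial',q.min(0),q.max(0))
for s in(0,8,16,24):
  c=np.array([527,114])-l*s
  q=pr([c+a*24*l+b*17*t for a in(-1,1) for b in(-1,1)]);print(s,q.min(0).round(),q.max(0).round())
c=cap(f('s4.png'),(270,165,320,210));print(cv2.boundingRect(c),c.reshape(-1,2)[c.reshape(-1,2)[:,1].argmax()])
E
```

```text
initial (239, 185, 23, 17)
pred initial [239.28550367 182.96300462] [262.87467349 201.69123001]
0 [276. 170.] [298. 189.]
8 [278. 172.] [300. 191.]
16 [279. 173.] [302. 193.]
24 [281. 175.] [303. 194.]
(285, 177, 15, 16) [289 192]
```

```bash
python3 -m crank '[{"dx":0.0032,"dy":0.0198,"dz":0,"yaw":0},{"dx":0.0032,"dy":0.0198,"dz":0,"yaw":0},{"dx":0.0032,"dy":0.0198,"dz":0,"yaw":0},{"dx":0.0032,"dy":0.0198,"dz":0,"yaw":0},{"dx":0.0032,"dy":0.0198,"dz":0,"yaw":0},{"dx":0.0032,"dy":0.0198,"dz":0,"yaw":0},{"dx":0.0032,"dy":0.0198,"dz":0,"yaw":0},{"dx":0.0032,"dy":0.0198,"dz":0,"yaw":0},{"dx":0.0032,"dy":0.0198,"dz":0,"yaw":0},{"dx":0.0032,"dy":0.0198,"dz":0,"yaw":0}]'
python3 -m crank '[{"dx":0.0029,"dy":0.0198,"dz":0,"yaw":0},{"dx":0.0029,"dy":0.0198,"dz":0,"yaw":0},{"dx":0,"dy":0,"dz":0,"yaw":0}]'
python3 - <<'E'
from h import *
im=shot('scene','s5.png');c=cap(im,(280,130,375,185));print(cv2.boundingRect(c),cv2.contourArea(c),ray('scene',c.reshape(-1,2).mean(0),12))
E
```

```text
time_s: 8.48
ee_pos: [548.2, 239.1, -22.6]
ee_rot: [180.0, 0.0, 81.5]
force: [-0.5, 0.4, 0.2]
gripper_width: 20.1
gripper_force: 0.1
time_s: 8.85
ee_pos: [553.0, 271.1, -22.7]
ee_rot: [180.0, -0.0, 81.6]
force: [0.2, -0.4, -0.5]
gripper_width: 20.3
gripper_force: 0.0
(346, 157, 13, 11) 68.5 [[581.83841165 303.88113997]]
```

```bash
python3 -m crank '[{"dx":-0.0029,"dy":-0.0198,"dz":0,"yaw":0},{"dx":0,"dy":0,"dz":0.05,"yaw":0},{"dx":0,"dy":0,"dz":0.05,"yaw":0},{"dx":-0.0155,"dy":-0.066,"dz":0,"yaw":0},{"dx":-0.0155,"dy":-0.066,"dz":0,"yaw":0},{"dx":-0.0155,"dy":-0.066,"dz":0,"yaw":0},{"dx":-0.0155,"dy":-0.066,"dz":0,"yaw":0},{"dx":-0.0155,"dy":-0.066,"dz":0,"yaw":0},{"dx":-0.0155,"dy":-0.066,"dz":0,"yaw":0},{"dx":-0.0155,"dy":-0.066,"dz":0,"yaw":0}]'
python3 -m crank '[{"dx":-0.0155,"dy":-0.066,"dz":0,"yaw":0},{"dx":-0.0155,"dy":-0.066,"dz":0,"yaw":0},{"dx":-0.0155,"dy":-0.066,"dz":0,"yaw":0},{"dx":-0.0155,"dy":-0.066,"dz":0,"yaw":0},{"dx":-0.0155,"dy":-0.066,"dz":0,"yaw":0},{"dx":0,"dy":0,"dz":0,"yaw":0}]'
python3 - <<'E'
from h import *
im=shot('top','t5.png');c=cap(im,(105,155,185,255));print(cv2.boundingRect(c),cv2.contourArea(c),ray('top',c.reshape(-1,2).mean(0),21))
E
```

```text
time_s: 10.15
ee_pos: [461.7, -118.2, 57.5]
ee_rot: [-180.0, 0.0, 81.5]
force: [0.3, 0.2, 0.3]
gripper_width: 20.2
gripper_force: 0.0
time_s: 10.9
ee_pos: [399.2, -383.4, 57.3]
ee_rot: [180.0, 0.1, 81.2]
force: [0.4, 0.5, -0.5]
gripper_width: 19.9
gripper_force: 0.0
(121, 178, 16, 21) 250.5 [[568.57837836 307.39577493]]
```

```bash
python3 -m crank '[{"dx":0.0032,"dy":0,"dz":-0.0375,"yaw":0},{"dx":0,"dy":0,"dz":-0.0375,"yaw":0},{"dx":0,"dy":0,"dz":-0.025,"yaw":0},{"dx":0,"dy":0,"dz":0,"yaw":0}]' | grep -E "pos|force:"
python3 -m crank '[{"dx":0,"dy":0,"dz":-0.0025,"yaw":0},{"dx":0,"dy":0,"dz":-0.0025,"yaw":0},{"dx":0,"dy":0,"dz":0,"yaw":0}]'| grep -E "pos|force:"
python3 -m crank '[{"dx":0,"dy":0,"dz":-0.0025,"yaw":0},{"dx":0,"dy":0,"dz":0,"yaw":0}]'| grep -E "pos|force:"
```

```text
ee_pos: [402.6, -377.4, -23.9]
force: [-0.3, 0.1, 0.6]
gripper_force: 0.0
ee_pos: [404.3, -379.8, -26.1]
force: [0.8, -0.4, -0.4]
gripper_force: 0.0
ee_pos: [404.4, -380.0, -28.3]
force: [1.1, 0.3, 1.4]
gripper_force: 1.2
```

```bash
python3 -m crank '[{"dx":0.002,"dy":0.012,"dz":0.0075,"yaw":0},{"dx":0.0022,"dy":0.015,"dz":0,"yaw":0},{"dx":0.0022,"dy":0.015,"dz":0,"yaw":0},{"dx":0.0029,"dy":0.0198,"dz":0,"yaw":0},{"dx":0.0037,"dy":0.0248,"dz":0,"yaw":0},{"dx":0.0037,"dy":0.0248,"dz":0,"yaw":0},{"dx":0.0037,"dy":0.0248,"dz":0,"yaw":0},{"dx":0.0037,"dy":0.0248,"dz":0,"yaw":0},{"dx":0.0037,"dy":0.0248,"dz":0,"yaw":0}]'
cat >> h.py <<'E'
def plug(img,c,r=35):
    "dark blob near pixel c"
    g=img.max(2);m=(g<60).astype(np.uint8)*255;k=np.zeros_like(m);cv2.circle(k,tuple(int(v) for v in c),r,255,-1);m&=k
    return [(cv2.boundingRect(x),cv2.contourArea(x)) for x in cv2.findContours(m,0,1)[0] if cv2.contourArea(x)>30]
E
python3 - <<'E'
from h import *
p=telemetry.state()['ee_pos'];c=p[:2]+33*np.array([.146,.989])
for n in('top','scene'):
    im=shot(n,n+'6.png');q=proj(n,(*c,12))[0];print(n,c,q,plug(im,q))
im=cv2.imread('pics/scene6.png');q=proj('scene',(*c,12))[0].astype(int)
cv2.imwrite('pics/c6.png',cv2.resize(im[max(q[1]-60,0):q[1]+60,max(q[0]-70,0):q[0]+70],(700,600)))
E
```

```text
time_s: 13.2
ee_pos: [426.6, -229.6, -22.6]
ee_rot: [180.0, -0.0, 81.6]
force: [-0.2, 0.7, 0.2]
gripper_width: 20.1
gripper_force: 0.1
top [ 431.3852968  -196.96620614] [341.08320634 247.68159035] [((332, 214, 44, 68), 1525.5)]
scene [ 431.3852968  -196.96620614] [158.33613465 209.30628433] [((124, 176, 44, 46), 1241.0)]
```

View pics/c6.png

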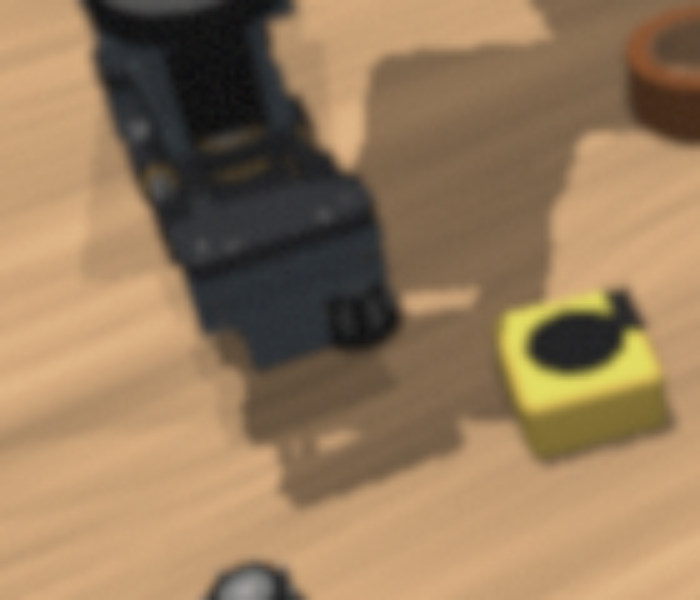

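The plug is nested in front of both fingers at about (161,213) in the scene view and well clear of the tape measure, so I'll keep pushing.

```bash
python3 -m crank '[{"dx":0.0037,"dy":0.0248,"dz":0,"yaw":0},{"dx":0.0037,"dy":0.0248,"dz":0,"yaw":0},{"dx":0.0037,"dy":0.0248,"dz":0,"yaw":0},{"dx":0.0037,"dy":0.0248,"dz":0,"yaw":0},{"dx":0.0037,"dy":0.0248,"dz":0,"yaw":0},{"dx":0.0037,"dy":0.0248,"dz":0,"yaw":0},{"dx":0.0037,"dy":0.0248,"dz":0,"yaw":0},{"dx":0.0037,"dy":0.0248,"dz":0,"yaw":0},{"dx":0.0037,"dy":0.0248,"dz":0,"yaw":0},{"dx":0.0037,"dy":0.0248,"dz":0,"yaw":0}]' | grep -E "pos|force:"
python3 -m crank '[{"dx":0.0037,"dy":0.0248,"dz":0,"yaw":0},{"dx":0.0037,"dy":0.0248,"dz":0,"yaw":0},{"dx":0.0037,"dy":0.0248,"dz":0,"yaw":0},{"dx":0.0037,"dy":0.0248,"dz":0,"yaw":0},{"dx":0.0037,"dy":0.0248,"dz":0,"yaw":0},{"dx":0.0037,"dy":0.0248,"dz":0,"yaw":0},{"dx":0.0037,"dy":0.0248,"dz":0,"yaw":0},{"dx":0.0037,"dy":0.0248,"dz":0,"yaw":0}]' | grep -E "pos|force:"
python3 -m crank '[{"dx":0.0029,"dy":0.0198,"dz":0,"yaw":0},{"dx":0.0029,"dy":0.0198,"dz":0,"yaw":0},{"dx":0.0029,"dy":0.0198,"dz":0,"yaw":0},{"dx":0.0029,"dy":0.0198,"dz":0,"yaw":0},{"dx":0.0029,"dy":0.0198,"dz":0,"yaw":0},{"dx":0.0029,"dy":0.0198,"dz":0,"yaw":0},{"dx":0.0022,"dy":0.015,"dz":0,"yaw":0},{"dx":0.0015,"dy":0.01,"dz":0,"yaw":0},{"dx":0,"dy":0,"dz":0,"yaw":0}]' | grep -E "time|pos|force:"
```

```text
ee_pos: [456.4, -32.3, -22.6]
force: [0.4, -1.2, 0.3]
gripper_force: 0.1
ee_pos: [480.1, 126.5, -22.6]
force: [0.4, -1.2, -0.5]
gripper_force: 0.1
time_s: 16.68
ee_pos: [496.6, 241.6, -22.7]
force: [-0.2, 0.3, 0.4]
gripper_force: 0.0
```

```bash
python3 -m crank '[{"dx":-0.0029,"dy":-0.0198,"dz":0,"yaw":0},{"dx":0,"dy":0,"dz":0.05,"yaw":0},{"dx":0,"dy":0,"dz":0.05,"yaw":1},{"dx":0.008,"dy":-0.0666,"dz":0,"yaw":0},{"dx":0.008,"dy":-0.0666,"dz":0,"yaw":0},{"dx":0.008,"dy":-0.0666,"dz":0,"yaw":0},{"dx":0.008,"dy":-0.0666,"dz":0,"yaw":0},{"dx":0.008,"dy":-0.0666,"dz":0,"yaw":0},{"dx":0.008,"dy":-0.0666,"dz":0,"yaw":0},{"dx":0.008,"dy":-0.0666,"dz":0,"yaw":0}]' | grep pos
python3 -m crank '[{"dx":0.008,"dy":-0.0666,"dz":0,"yaw":0},{"dx":0.008,"dy":-0.0666,"dz":0,"yaw":0},{"dx":0.008,"dy":-0.0666,"dz":0,"yaw":0},{"dx":0.008,"dy":-0.0666,"dz":0,"yaw":0},{"dx":0,"dy":0,"dz":0,"yaw":0}]' | grep -E "time|pos|rot"
python3 - <<'E'
from h import *
im=shot('top','t7.png');g=im.max(2);m=(g<45).astype(np.uint8)*255;k=np.zeros_like(m);k[165:250,112:180]=255;m&=k
for c in cv2.findContours(m,0,1)[0]:
    if cv2.contourArea(c)>20: x,y,w,h=cv2.boundingRect(c);print((x,y,w,h),cv2.contourArea(c),ray('top',(x+w/2,y+h/2),15))
E
```

```text
ee_pos: [537.6, -150.5, 57.4]
time_s: 18.55
ee_pos: [562.9, -365.4, 56.8]
ee_rot: [180.0, 0.1, 86.2]
(134, 209, 17, 16) 175.0 [[500.79106406 273.39957867]]
(112, 165, 5, 24) 33.0 [[595.87597665 343.29486556]]
```

```bash
python3 -m crank '[{"dx":0,"dy":0,"dz":-0.0375,"yaw":0},{"dx":0,"dy":0,"dz":-0.0375,"yaw":0},{"dx":0,"dy":0,"dz":-0.025,"yaw":0},{"dx":0,"dy":0,"dz":0,"yaw":0},{"dx":0,"dy":0,"dz":0,"yaw":0}]' | grep -E "time|pos|rot|force:"
```

```text
time_s: 19.23
ee_pos: [564.8, -360.5, -21.6]
ee_rot: [179.9, 0.0, 86.6]
force: [0.5, -0.1, -0.3]
gripper_force: 0.0
```

```bash
python3 -m crank '[{"dx":0.004,"dy":0.015,"dz":0,"yaw":0},{"dx":0.004,"dy":0.015,"dz":0,"yaw":0},{"dx":0.006,"dy":0.022,"dz":0,"yaw":0},{"dx":0.006,"dy":0.022,"dz":0,"yaw":0},{"dx":0.006,"dy":0.022,"dz":0,"yaw":0},{"dx":0.006,"dy":0.022,"dz":0,"yaw":0},{"dx":0.006,"dy":0.022,"dz":0,"yaw":0}]' | grep -E "pos|force:"
python3 - <<'E'
from h import *
p=telemetry.state()['ee_pos'];im=shot('scene','s8.png');q=proj('scene',(p[0]+2,p[1]+33,12))[0].astype(int);print(q)
cv2.imwrite('pics/c8.png',cv2.resize(im[max(q[1]-60,0):q[1]+60,max(q[0]-70,0):q[0]+70],(700,600))[:,:,::-1])
E
```

```text
ee_pos: [595.4, -247.5, -22.6]
force: [0.3, -0.5, -0.5]
gripper_force: 0.1
[187 254]
```

View pics/c8.png

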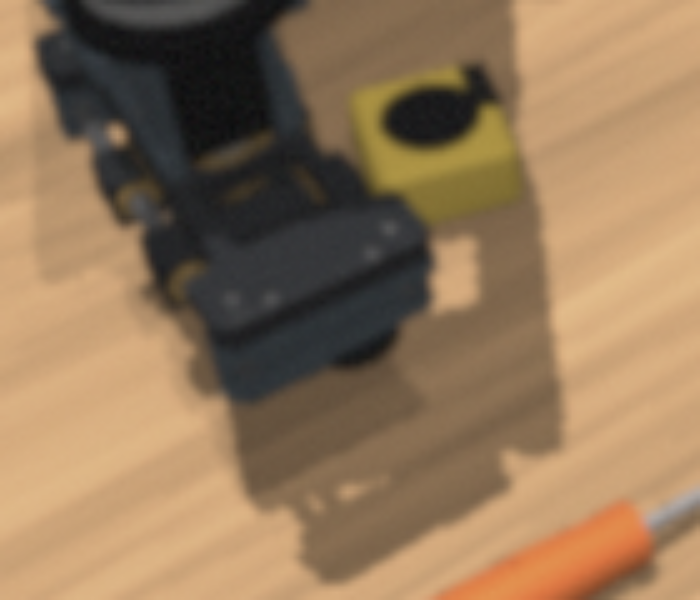

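The plug is nested behind the fingers' front at about (190,257), and the fingers have room beside the tape measure. Continuing through the gap.

```bash
python3 -m crank '[{"dx":0.0049,"dy":0.0195,"dz":0,"yaw":0},{"dx":0.0049,"dy":0.0195,"dz":0,"yaw":0},{"dx":0.0049,"dy":0.0195,"dz":0,"yaw":0},{"dx":0.0049,"dy":0.0195,"dz":0,"yaw":0},{"dx":0,"dy":0.0213,"dz":0,"yaw":0},{"dx":0,"dy":0.0213,"dz":0,"yaw":0},{"dx":0,"dy":0.0213,"dz":0,"yaw":0},{"dx":0,"dy":0.0213,"dz":0,"yaw":0},{"dx":0,"dy":0.0213,"dz":0,"yaw":0}]' | grep -E "pos|force:"
python3 -m crank '[{"dx":-0.0046,"dy":0.0229,"dz":0,"yaw":0},{"dx":-0.0046,"dy":0.0229,"dz":0,"yaw":0},{"dx":-0.0046,"dy":0.0229,"dz":0,"yaw":0},{"dx":-0.0039,"dy":0.0233,"dz":0,"yaw":0},{"dx":-0.0039,"dy":0.0233,"dz":0,"yaw":0},{"dx":-0.0039,"dy":0.0233,"dz":0,"yaw":0},{"dx":-0.0039,"dy":0.0233,"dz":0,"yaw":0},{"dx":-0.0039,"dy":0.0233,"dz":0,"yaw":0},{"dx":-0.0039,"dy":0.0233,"dz":0,"yaw":0}]' | grep -E "time|pos|force:"
python3 - <<'E'
from h import *
p=telemetry.state()['ee_pos'];im=shot('scene','s9.png');q=proj('scene',(p[0]+2,p[1]+33,12))[0].astype(int);print(q)
cv2.imwrite('pics/c9.png',cv2.resize(im[max(q[1]-70,0):q[1]+70,max(q[0]-93,0):q[0]+93],(797,600))[:,:,::-1])
E
```

```text
ee_pos: [610.7, -100.1, -22.6]
force: [0.7, 0.7, 0.1]
gripper_force: 0.1
time_s: 22.4
ee_pos: [580.8, 66.8, -22.6]
force: [0.8, 0.7, -0.2]
gripper_force: 0.1
[297 191]
```

View pics/c9.png

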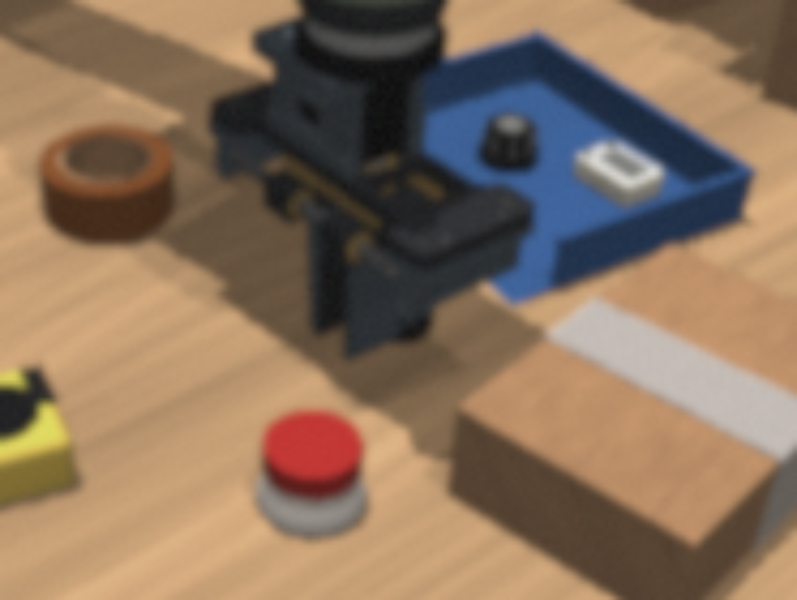

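Plug B and the cap are well inside the tray, and plug A is at the fingers at about (300,193), past the jar. One last push into the tray.

```bash
python3 -m crank '[{"dx":-0.0033,"dy":0.022,"dz":0,"yaw":0},{"dx":-0.0033,"dy":0.022,"dz":0,"yaw":0},{"dx":-0.0033,"dy":0.022,"dz":0,"yaw":0},{"dx":-0.0033,"dy":0.022,"dz":0,"yaw":0},{"dx":-0.0033,"dy":0.022,"dz":0,"yaw":0},{"dx":-0.0033,"dy":0.022,"dz":0,"yaw":0},{"dx":-0.0033,"dy":0.022,"dz":0,"yaw":0},{"dx":-0.0025,"dy":0.02,"dz":0,"yaw":0},{"dx":-0.0015,"dy":0.012,"dz":0,"yaw":0},{"dx":0,"dy":0,"dz":0,"yaw":0}]' | grep -E "pos|force:"
python3 -m crank '[{"dx":0,"dy":-0.02,"dz":0,"yaw":0},{"dx":0,"dy":0,"dz":0.05,"yaw":0},{"dx":0,"dy":0,"dz":0.05,"yaw":0},{"dx":0,"dy":-0.06,"dz":0.02,"yaw":0},{"dx":0,"dy":-0.06,"dz":0.02,"yaw":0},{"dx":0,"dy":-0.06,"dz":0,"yaw":0},{"dx":0,"dy":-0.06,"dz":0,"yaw":0},{"dx":0,"dy":-0.06,"dz":0,"yaw":0},{"dx":0,"dy":-0.03,"dz":0,"yaw":0},{"dx":0,"dy":0,"dz":0,"yaw":0}]' | grep -E "time|pos"
python3 - <<'E'
from h import *
im=shot('top','t10.png');c=cap(im,(105,155,185,255));print('cap',ray('top',c.reshape(-1,2).mean(0),21))
g=im.max(2);m=(g<45).astype(np.uint8)*255;k=np.zeros_like(m);k[165:250,112:195]=255;m&=k
R=lambda w:(np.array([[.146,.989],[-.989,.146]])@(w-np.array([523,267]))).round()
print(R(ray('top',c.reshape(-1,2).mean(0),21)[0]))
for c in cv2.findContours(m,0,1)[0]:
    if cv2.contourArea(c)>20: x,y,w,h=cv2.boundingRect(c);q=ray('top',(x+w/2,y+h/2),15)[0];print((x,y,w,h),cv2.contourArea(c),q,R(q))
E
```

```text
ee_pos: [559.2, 215.0, -22.7]
force: [-0.4, -0.2, 0.1]
gripper_force: 0.0
time_s: 24.95
ee_pos: [558.4, -68.5, 89.3]
cap [[568.57885551 307.28033111]]
[ 46. -39.]
(134, 209, 17, 16) 176.5 [500.79106406 273.39957867] [ 3. 23.]
(145, 184, 16, 16) 163.0 [560.35600572 248.93198394] [-12. -40.]
(112, 165, 5, 18) 28.5 [603.08287205 343.45223489] [ 87. -68.]
```

```bash
python3 -c "
from workcell import ticket; print(ticket.job_done())"
```

```text
the job is handed in; nothing more can be done
None
```

Both plugs and the end cap were swept fully inside the tray (tray x about -12, 3 and 46 mm in the last top view), and the job is handed in at about 25 s with no verdict returned; the reported TCP height read about 36 mm too low, so I set the sweeping height by touching the bench.

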